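# Weigh the middle bread tin of a stack

## Task

Three closed bread tins full of dough stand in a stack. Lift the top tin off and set it down well to one side (the pile of flat cardboard is free for it), put the middle tin in the middle of the kitchen scale's plate and let go of it, then put the top tin back squarely on the bottom tin. Keep the tins level, set them down without dropping them, leave the bottom tin where it is and do not push the dough scraper or the measuring cup about.

Things in the scene. Friction and masses are not known exactly. Their poses are not given: they have to be found in the camera images.
- top_tin_center (a point): Top tin of the stack: a closed bread tin of bare aluminium with a flat lid, a rigid block 160 mm long (its x axis), 54 mm wide (y), 56 mm high (z up), 0.3 to 0.65 kg. The three tins are alike, with plain flat sides, lids and undersides; lids do not come off. The point is the tin's centre, half-way up; its axes are the tin's own. At the start it lies on the middle tin, some millimetres and degrees askew
- middle_tin_center (a point): Middle tin of the stack at the start: same form, 160 x 54 x 56 mm; point at its centre, half-way up. At the start it lies on the bottom tin, some millimetres and degrees askew
- bottom_tin_center (a point): Bottom tin, loose, standing on the bench; same form, 160 x 54 x 56 mm; point at its centre, so its lid is 28 mm above the point
- scale_plate (a point): Centre of the top face of the kitchen scale's flat steel plate, 180 mm (x) by 165 mm (y), 60 mm above the bench; z up. The plate does not sink. White housing, display on its -x side; nothing stands higher than the plate. The scale is fixed to the bench
- cardboard_top (a point): Centre of the flat top of a pile of cardboard sheets, 200 mm (x) by 160 mm (y), 18 mm above the bench, empty; z up. Fixed to the bench
- top_tin: the top tin itself, same thing, with its origin at the centre of its underside, 28 mm below its centre point
- middle_tin: the middle tin itself, same thing, with its origin at the centre of its underside, 28 mm below its centre point
- bottom_tin: the bottom tin itself, same thing, with its origin at the centre of its underside, 28 mm below its centre point
- scraper: dough scraper lying flat, steel blade with a black round handle, 130 x 75 mm and 22 mm high, some 15 cm from the stack, beyond one end of the tins; origin at the underside. Bystander
- cup: steel measuring cup, 60 mm across, 55 mm high, standing beyond the far side of the scale; origin at the underside. Bystander
There are look-alikes about, which are no part of the job. What is shaped like the middle_tin but green is not meant.

How it is judged (in metres and radians):
On the way, in this order (a step that is already met when the one before it is completed fails the run):
1. the top tin is set down level and let go, at least 10 cm (centre to centre, level) from the bottom tin, the middle tin still on the bottom one (horizontal distance between top_tin_center and bottom_tin_center above 0.1 m and horizontal distance between middle_tin_center and bottom_tin_center below 0.03 m and z of middle_tin_center in the frame of bottom_tin_center above 0.05 m and contact force between the fingers and top_tin below 0.5 N and angle between top_tin_center's own z axis and vertical below 0.1 rad and linear speed of top_tin below 0.03 m/s and angular speed of top_tin below 0.3 rad/s), for 0.2 s.
2. the middle tin rests on the scale's plate, let go, while the top tin is still aside (horizontal distance between middle_tin_center and scale_plate below 0.05 m and z of middle_tin_center in the frame of scale_plate between 0.022 and 0.034 m and angle between middle_tin_center's own z axis and vertical below 0.1 rad and contact force between the fingers and middle_tin below 0.5 N and horizontal distance between top_tin_center and bottom_tin_center above 0.1 m and linear speed of middle_tin below 0.03 m/s and angular speed of middle_tin below 0.3 rad/s), for 0.2 s.
At the end, for the whole second after the job is handed in: The middle tin lies level on the scale's plate, its centre within 50 mm of the plate's centre; the top tin lies level on the bottom tin, centres within 15 mm seen from above and long sides parallel within 0.17 rad; the bottom tin stands within 30 mm of where it was; all released and at rest (horizontal distance between middle_tin_center and scale_plate below 0.05 m and z of middle_tin_center in the frame of scale_plate between 0.022 and 0.034 m and angle between each of middle_tin_center, top_tin_center, bottom_tin_center's own z axis and vertical below 0.1 rad and horizontal distance between top_tin_center and bottom_tin_center below 0.015 m and z of top_tin_center in the frame of bottom_tin_center between 0.05 and 0.062 m and angle between the x axis of top_tin_center and the x axis of bottom_tin_center, either way round below 0.17 rad and distance of bottom_tin_center from where it was at the start of the episode below 0.03 m and linear speed of each of top_tin, middle_tin, bottom_tin below 0.03 m/s and angular speed of each of top_tin, middle_tin, bottom_tin below 0.3 rad/s); the robot touches nothing.
It fails at once if the top or middle tin is tilted by more than 0.35 rad (angle between any of top_tin_center, middle_tin_center's own z axis and vertical above 0.35 rad).
It fails at once if the top or middle tin is dropped (it moves faster than 0.5 m/s with no finger on it, a fall of more than about 13 mm) ((linear speed of top_tin above 0.5 m/s and contact force between the fingers and top_tin below 0.1 N) or (linear speed of middle_tin above 0.5 m/s and contact force between the fingers and middle_tin below 0.1 N)).
It fails at once if the scraper or the measuring cup is moved by more than 40 mm (distance of any of scraper, cup from where it was at the start of the episode above 0.04 m).
It also fails if it takes over 72 s, if anything falls off the work surface, if the arm or the gripper's body presses on something with over 40 N, if the wrist force passes 120 N, or if a joint passes its speed limit or range.

## Robot

A 6-joint arm with a two-finger parallel gripper is mounted at the origin on the work surface. World frame = base frame: x ahead of the robot, y to its left, z up, the work surface at z = 0. Lengths are in mm, angles in rad, forces in N, time in s.
With the tool pointing down it reaches from about 350 to 775 mm from the base axis. Payload 7.3 kg.
Tool frame: the origin (TCP) lies on the centre line of the jaws, within the pads' length; the fingertips stand 17 mm ahead of it and the grasp point (between the pads) lies 2 mm behind it; z points along the fingers, y is the line along which they close (so a half turn about z gives the same grasp; the last joint's range is limited). The gripper opens to 92 mm and grips with 3 to 60 N. Pads are 19 mm wide; open, the fingers measure 130 mm over their backs; the gripper's body (75 mm by 190 mm) begins 47 mm behind the grasp point.
Start: joints at [-1.441, 0.342, 1.524, -0, 1.275, -0.146], TCP at [142.988, -505.171, 243.741] pointing down, gripper open.
Joint ranges: [-2.53, 2.53], [-0.77, 2.02], [0.04, 2.7], [-1, 4.14], [0.28, 2.66], [-3.11, 3.11]. Speed limits (rad/s): [2.57, 2.57, 3.14, 3.14, 3.14, 3.14].

## Interface

Orientations are given as [roll, pitch, yaw] about the fixed x, y, z axes, in that order (R = Rz(yaw) Ry(pitch) Rx(roll)).
In Python, from plant import bot gives the robot as it stands. The module is installed in compiled form; this text tells all that it offers.
- The arm moves only by the shell command python3 -m pendant 'ROWS'. ROWS is JSON, a list of rows, each a list of 3 entries, a list of its own where there are three numbers: the shift along the world's x, y, z as a fraction of full scale, then the turn, a rotation vector about the world's x, y, z as a fraction of full scale, then the opening, from -1 (shut) to 1 (fully open), so that 0 is half open. In form: [[[tx, ty, tz], [rx, ry, rz], claw], ...]. A call has exactly 10 rows; each row shifts and turns the commanded pose from where the row before left it; what a row does not reach is not made up. Full scale, the value 1, is 30 mm for a shift and 0.12 rad for a turn. A row lasts 1/12 s, in which the tool goes at most 41.7 mm and 7.16 degrees, less where a joint would pass 70% of its speed; a pose out of reach is approached as far as the arm can. A call with a number of a shift or a turn outside -1 to 1 is refused whole. A call with a gripper value outside its range is refused whole. The fingers move at their own pace and stop on an object; the grip force is fixed at half the most. Time passes only in rows, so rows that do not move let the fingers close, or fill a call up. It gives the time, the measured TCP pose, the force, the opening and the grip force at its end, in the units of the state.
- bot.get_obs(): the state, without advancing time (a new reading comes with each control period).
- bot.capture(name): name is "side" or "top"; returns the picture (480x640x3 uint8, blue, green, red); there is no depth.
- bot.camera_params(name): a dict with "fovy" (degrees; the focal length in pixels is half the picture's height over the tangent of half this angle, whatever the lens; pixels are square), "cx", "cy" (the principal point, pixels), "camera_from_world" (4x4, takes a point from world to camera coordinates). Camera axes: x right, y down, z forward; pixel columns grow to the right and rows downward; lengths in mm; the calibration is good to about 2 mm. A picture is of the moment at which its call begins. camera_params takes no time and is no camera call.
- bot.close_job(): hands the job in; it is judged then, once.
The state is a dict: "time": time; "joint_positions": joint angles; "dq": joint speeds; "tau": joint torques, N m; "tool_pos": TCP position; "tcp_rot": TCP orientation; "contact_force": force on the tool from outside, world axes, zero at the start; "moment": the same for the moment, N m; "grip_width": finger opening in mm; "finger_force": force on a finger pad.
Only numpy, scipy, OpenCV 4.12 (cv2) and the standard library are available. Lean on these libraries where they do the work, as an engineer would, in place of code of your own. Each camera call takes 0.05 s, during which the arm holds its last target. There are 200 camera calls.

## Working session

There is one attempt and no reset: what is moved stays moved. The work goes in short steps, Python scripts to look and compute and a shell command to move; the robot and the scene stay as the last step left them, time stands still between calls to the robot, and variables do not carry over. Pictures are saved under pics/ and viewed, at most 10 in all, crops included, and the job is handed in when it is done.

```bash
mkdir -p pics; cat > h.py <<'E'
import numpy as np, cv2
from plant import bot
def cam(n):
    p=bot.camera_params(n); f=240/np.tan(np.radians(p["fovy"])/2)
    return f,p["cx"],p["cy"],np.array(p["camera_from_world"])
def ray(n,uv,z):
    f,cx,cy,T=cam(n); R=T[:3,:3];t=T[:3,3]
    o=-R.T@t; d=R.T@np.array([(uv[0]-cx)/f,(uv[1]-cy)/f,1])
    return o+d*(z-o[2])/d[2]
def proj(n,P):
    f,cx,cy,T=cam(n); c=T[:3,:3]@np.array(P,float)+T[:3,3]
    return np.array([cx+f*c[0]/c[2],cy+f*c[1]/c[2]])
E
python3 - <<'E'
from h import *
for n in("top","side"):
    cv2.imwrite(f"pics/{n}0.png",bot.capture(n)); print(n,bot.camera_params(n))
print(bot.get_obs())
E
```

```text
top {'fovy': 52.25257791990422, 'cx': 325.1859439613526, 'cy': 235.82737843362904, 'camera_from_world': array([[-2.98102687e-03, -9.99950104e-01,  9.53433921e-03,
        -4.48041886e+01],
       [-9.91033890e-01,  1.68059318e-03, -1.33600169e-01,
         5.30849745e+02],
       [ 1.33577479e-01, -9.84711897e-03, -9.90989451e-01,
         1.04688776e+03],
       [ 0.00000000e+00,  0.00000000e+00,  0.00000000e+00,
         1.00000000e+00]])}
side {'fovy': 44.90880320710147, 'cx': 324.21895817244103, 'cy': 236.36234249767986, 'camera_from_world': array([[ 8.13215533e-01, -5.81680743e-01,  1.81110571e-02,
        -4.52620671e+02],
       [-2.76622633e-01, -4.13736424e-01, -8.67353498e-01,
         2.24303329e+02],
       [ 5.12016031e-01,  7.00335408e-01, -4.97362945e-01,
         1.33693025e+03],
       [ 0.00000000e+00,  0.00000000e+00,  0.00000000e+00,
         1.00000000e+00]])}
{'time': 0.1, 'joint_positions': array([-1.44101441e+00,  3.42632773e-01,  1.52490488e+00, -9.48647496e-06,
        1.27538866e+00, -1.46002147e-01]), 'dq': array([ 0.00085605, -0.00049206, -0.00306132, -0.00095924,  0.00172027,
        0.00016994]), 'tau': array([ 1.81027335e-03, -4.32004416e+01, -2.44694620e+01,  7.18646217e-02,
        5.26230584e-02, -3.73600074e-05]), 'tool_pos': array([ 142.93275431, -504.8254173 ,  243.13076176]), 'tcp_rot': array([-3.14027186e+00, -1.85051023e-04,  2.75786707e-01]), 'contact_force': array([0.02704399, 0.11030548, 0.40606494]), 'moment': array([ 0.03031675, -0.02470683,  0.01564582]), 'finger_force': 0.0, 'grip_width': 91.71663113035324}
```

View pics/top0.png

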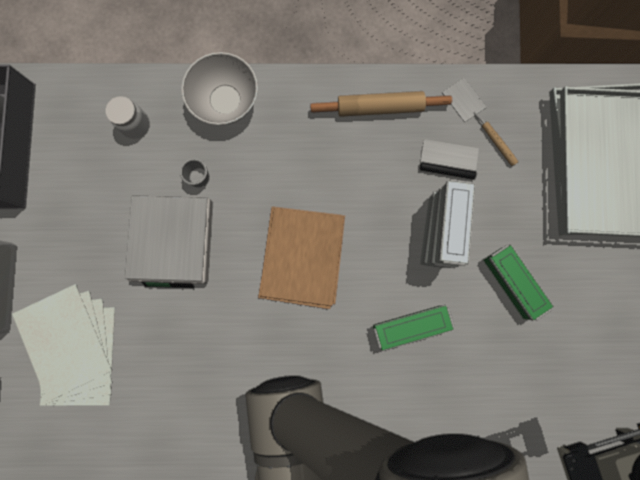

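View pics/side0.png

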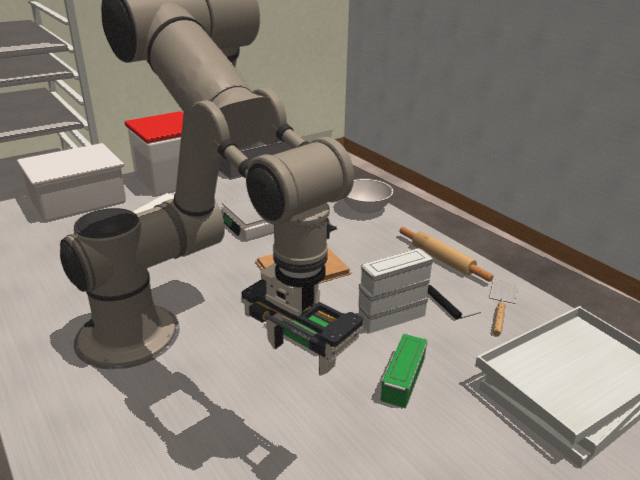

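The top view shows the stack's lid around px (457,222), the scraper at (449,158), cardboard at (302,257), scale plate at (168,239), cup at (194,173), and green look-alikes at (412,328) and (519,282). The side view shows the three-tin stack at about (395,290).

```bash
cat > m.py <<'E'
from h import *
def rect(mask,n,z,seed):
    k,l,st,c=cv2.connectedComponentsWithStats(mask.astype(np.uint8))
    i=l[seed[1],seed[0]]
    if i==0: return None
    pts=np.argwhere(l==i)[:,::-1]; h=cv2.convexHull(pts.astype(np.int32)).reshape(-1,2)
    w=np.array([ray(n,p,z)[:2] for p in h],np.float32)
    (c,s,a)=cv2.minAreaRect(w)
    if s[0]<s[1]: a+=90;s=s[::-1]
    return np.round(c,1),np.round(s,1),round((a+90)%180-90,1)
E
python3 - <<'E'
from m import *
im=cv2.imread("pics/top0.png"); hsv=cv2.cvtColor(im,cv2.COLOR_BGR2HSV); g=im.min(2)
for x in range(425,485,3): print(x,im[222,x],end=' ')
for t in(170,185,200): print(t,rect(cv2.morphologyEx((g>t).astype(np.uint8),3,np.ones((5,5))),"top",168,(457,240)))
print("card",rect((hsv[...,1]>100)&(hsv[...,0]<20),"top",18,(302,257)))
for s in((412,328),(519,282)):print("green",rect((hsv[...,1]>100)&(abs(hsv[...,0].astype(int)-60)<20),"top",56,s))
for c in((133,196),(210,198),(205,284),(126,279)): print("scale",ray("top",c,60))
for c in((423,142),(478,147),(472,179),(420,170)): print("scr",ray("top",c,5))
print("cup",ray("top",(195,171),55))
for c in((447,181),(475,183),(467,264),(439,263)): print(ray("top",c,168))
a=cv2.resize(im[165:285,405:495],None,fx=6,fy=5,interpolation=2)
a=cv2.resize(im[170:280,400:490],None,fx=5,fy=5,interpolation=2)
s=cv2.imread("pics/side0.png")[240:340,345:445]
s=cv2.resize(s,None,fx=5.5,fy=5.5,interpolation=2)
cv2.imwrite("pics/c1.png",cv2.copyMakeBorder(a,0,0,0,0,0)); 
H=550;b=cv2.resize(s,(340,340));o=np.zeros((550,790,3),np.uint8);o[:,:450]=a;o[:340,450:]=b;cv2.imwrite("pics/c1.png",o)
E
```

```text
425 [68 70 71] 428 [53 55 54] 431 [76 79 78] 434 [53 57 55] 437 [78 83 82] 440 [56 59 57] 443 [104 108 109] 446 [192 191 187] 449 [143 144 140] 452 [194 192 188] 455 [192 190 186] 458 [192 191 186] 461 [192 190 185] 464 [191 189 185] 467 [179 177 174] 470 [178 178 174] 473 [136 140 143] 476 [132 137 139] 479 [133 137 139] 482 [131 135 138] 170 (array([ 541.2, -303.3]), array([154.7,  49.3]), -7.1)
185 (array([ 541. , -303.4]), array([151.3,  46.2]), -7.0)
200 None
card (array([486.1,   5.4]), array([209.2, 167. ]), -7.5)
green (array([ 331.6, -234. ]), array([124.2,  28.5]), -74.4)
green (array([ 427.6, -468.3]), array([156.2,  49.5]), 32.3)
scale [615.74456638 372.62711898  60.        ]
scale [611.14484657 205.13193873  60.        ]
scale [424.40775731 210.45254255  60.        ]
scale [435.45289982 378.58734687  60.        ]
scr [ 756.17281349 -276.03338227    5.        ]
scr [ 744.07852707 -404.66453651    5.        ]
scr [ 667.31093264 -387.26345543    5.        ]
scr [ 688.80594016 -267.04755681    5.        ]
cup [673.00871975 241.03351532  55.        ]
[ 621.76544487 -285.61212964  168.        ]
[ 617.68658597 -340.89320198  168.        ]
[ 457.58522964 -318.35529566  168.        ]
[ 459.63944365 -264.24443469  168.        ]
```

View pics/c1.png

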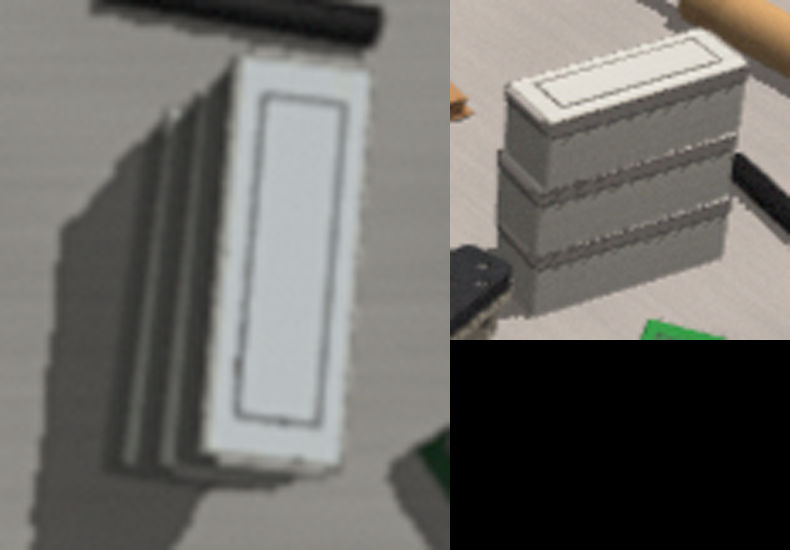

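Crop: the top tin's lid has corners at about (447,181), (475,183), (467,264) and (440,263). That gives a centre of (541,-303) at yaw -0.12. The lower tins show at its left, slightly askew. Sizes match, so I'm moving over the top tin.

```bash
python3 -m pendant '[[[0.66,0.33,0],[0,0,-0.166],1],[[0.66,0.33,0],[0,0,-0.166],1],[[0.66,0.33,0],[0,0,-0.166],1],[[0.66,0.33,0],[0,0,-0.166],1],[[0.66,0.33,0],[0,0,-0.166],1],[[0.66,0.33,0],[0,0,-0.166],1],[[0.66,0.33,0],[0,0,-0.166],1],[[0.66,0.33,0],[0,0,-0.166],1],[[0.66,0.33,0],[0,0,-0.166],1],[[0.66,0.33,0],[0,0,-0.166],1]]'
python3 -m pendant '[[[0.66,0.33,0],[0,0,-0.166],1],[[0.66,0.33,0],[0,0,-0.166],1],[[0.66,0.33,0],[0,0,-0.166],1],[[0.66,0.33,0],[0,0,-0.166],1],[[0.66,0.33,0],[0,0,-0.166],1],[[0.66,0.33,0],[0,0,-0.166],1],[[0.66,0.33,0],[0,0,-0.166],1],[[0.66,0.33,0],[0,0,-0.166],1],[[0.66,0.33,0],[0,0,-0.166],1],[[0.66,0.33,0],[0,0,-0.166],1]]'
```

```text
time: 0.93
tool_pos: [341.8, -405.4, 243.4]
tcp_rot: [-3.141, 0.0, 0.076]
contact_force: [0.1, -0.2, 0.1]
grip_width: 92.0
finger_force: 0.0
time: 1.77
tool_pos: [539.7, -306.4, 243.2]
tcp_rot: [-3.141, 0.001, -0.124]
contact_force: [0.5, -0.5, 0.7]
grip_width: 91.7
finger_force: 0.0
```

```bash
python3 -m pendant '[[[0,0.1,-0.37],[0,0,0],1],[[0,0,-0.37],[0,0,0],1],[[0,0,-0.37],[0,0,0],1],[[0,0,-0.37],[0,0,0],1],[[0,0,-0.37],[0,0,0],1],[[0,0,-0.37],[0,0,0],1],[[0,0,-0.37],[0,0,0],1],[[0,0,-0.37],[0,0,0],1],[[0,0,-0.37],[0,0,0],1],[[0,0,0],[0,0,0],1]]'
python3 -m pendant '[[[0,0,0],[0,0,0],0.5],[[0,0,0],[0,0,0],0.3],[[0,0,0],[0,0,0],0.2],[[0,0,0],[0,0,0],0.1],[[0,0,0],[0,0,0],-1],[[0,0,0],[0,0,0],-1],[[0,0,0],[0,0,0],-1],[[0,0,0],[0,0,0],-1],[[0,0,0],[0,0,0],-1],[[0,0,0],[0,0,0],-1]]'
python3 -c "
from h import *
a=bot.capture('side')[200:380,280:480];b=bot.capture('top')[150:330,380:580]
cv2.imwrite('pics/g1.png',cv2.resize(np.hstack([a,b]),None,fx=2,fy=2))"
```

```text
time: 2.6
tool_pos: [537.9, -303.5, 140.9]
tcp_rot: [-3.139, 0.004, -0.123]
contact_force: [-0.3, 1.0, 0.1]
grip_width: 91.9
finger_force: 0.0
time: 3.43
tool_pos: [539.1, -304.1, 144.2]
tcp_rot: [3.141, -0.0, -0.123]
contact_force: [-0.8, 1.1, 2.4]
grip_width: 54.1
finger_force: 30.0
```

View pics/g1.png

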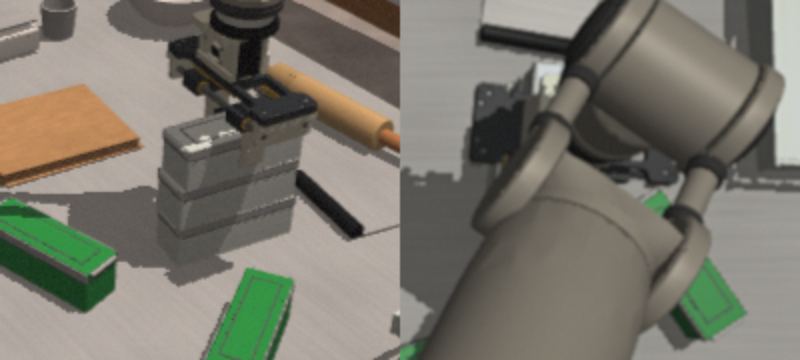

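```bash
python3 -m pendant '[[[0,0,0.1],[0,0,0],-1],[[0,0,0.1],[0,0,0],-1],[[0,0,0.2],[0,0,0],-1],[[0,0,0.2],[0,0,0],-1],[[0,0,0.3],[0,0,0],-1],[[0,0,0.3],[0,0,0],-1],[[0,0,0.3],[0,0,0],-1],[[0,0,0.3],[0,0,0],-1],[[0,0,0.1],[0,0,0],-1],[[0,0,0],[0,0,0],-1]]'
python3 -m pendant '[[[0,0.2,0],[0,0,0],-1],[[-0.1,0.5,0],[0,0,0],-1],[[-0.1,0.6,0],[0,0,0],-1],[[-0.1,0.6,0],[0,0,0],-1],[[-0.1,0.6,0],[0,0,0],-1],[[-0.1,0.6,0],[0,0,0],-1],[[-0.1,0.6,0],[0,0,0],-1],[[-0.1,0.6,0],[0,0,0],-1],[[-0.1,0.6,0],[0,0,0],-1],[[-0.1,0.6,0],[0,0,0],-1]]'
python3 -m pendant '[[[-0.1,0.6,0],[0,0,0],-1],[[-0.1,0.6,0],[0,0,0],-1],[[-0.1,0.6,0],[0,0,0],-1],[[-0.1,0.6,0],[0,0,0],-1],[[-0.1,0.6,0],[0,0,0],-1],[[-0.1,0.6,0],[0,0,0],-1],[[-0.1,0.6,0],[0,0,0],-1],[[-0.1,0.5,0],[0,0,0],-1],[[0,0.2,0],[0,0,0],-1],[[0,0,0],[0,0,0],-1]]'
python3 -c "
from h import *
a=bot.capture('side');cv2.imwrite('pics/g2.png',a);cv2.imwrite('pics/t2.png',bot.capture('top'))"
```

```text
time: 4.37
tool_pos: [539.5, -304.5, 202.4]
tcp_rot: [3.14, -0.002, -0.123]
contact_force: [-0.4, -0.8, -5.3]
grip_width: 53.9
finger_force: 30.0
time: 5.2
tool_pos: [511.3, -137.7, 200.3]
tcp_rot: [-3.141, 0.001, -0.123]
contact_force: [-0.8, -0.1, -5.1]
grip_width: 53.8
finger_force: 30.0
time: 6.03
tool_pos: [487.5, 9.2, 200.6]
tcp_rot: [-3.141, 0.001, -0.121]
contact_force: [0.7, 0.0, -5.5]
grip_width: 54.0
finger_force: 30.0
```

View pics/g2.png

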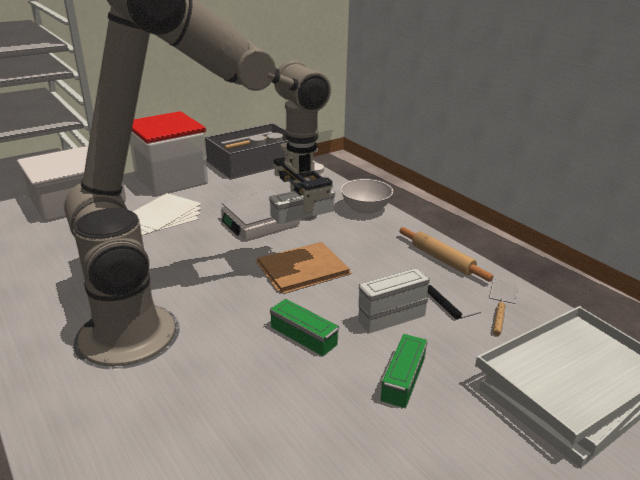

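View pics/t2.png

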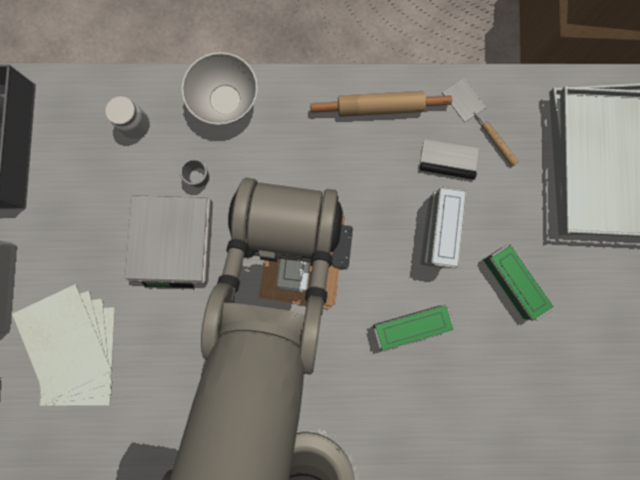

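The side view shows the tin held level at (300,207) and the two-tin stack intact at (393,300). The top view shows the middle tin's lid at (446,228) and the held tin over the cardboard. Lowering next.

```bash
python3 -m pendant '[[[0,-0.1,-0.3],[0,0,0],-1],[[0,0,-0.6],[0,0,0],-1],[[0,0,-0.7],[0,0,0],-1],[[0,0,-0.7],[0,0,0],-1],[[0,0,-0.7],[0,0,0],-1],[[0,0,-0.7],[0,0,0],-1],[[0,0,-0.6],[0,0,0],-1],[[0,0,-0.3],[0,0,0],-1],[[0,0,-0.1],[0,0,0],-1],[[0,0,0],[0,0,0],-1]]'
python3 -m pendant '[[[0,0,-0.05],[0,0,0],-1],[[0,0,-0.05],[0,0,0],-1],[[0,0,0],[0,0,0],-1],[[0,0,0],[0,0,0],-1],[[0,0,0],[0,0,0],-1],[[0,0,0],[0,0,0],-1],[[0,0,0],[0,0,0],-1],[[0,0,0],[0,0,0],-1],[[0,0,0],[0,0,0],-1],[[0,0,0],[0,0,0],-1]]'
python3 - <<'E'
from m import *
im=cv2.imread("pics/t2.png"); g=im.min(2)
m=cv2.morphologyEx((g>170).astype(np.uint8),3,np.ones((3,3)))
print("mid",rect(m,"top",112,(449,230)))
for c in((440,190),(465,191),(458,266),(432,265)): print(ray("top",c,112))
E
```

```text
time: 6.97
tool_pos: [487.9, 4.3, 59.2]
tcp_rot: [3.141, 0.001, -0.123]
contact_force: [0.1, 0.9, -4.8]
grip_width: 54.3
finger_force: 30.0
time: 7.8
tool_pos: [488.0, 4.8, 56.9]
tcp_rot: [3.142, 0.0, -0.123]
contact_force: [1.1, 0.5, -5.2]
grip_width: 53.9
finger_force: 30.0
mid (array([ 540.3, -301.1]), array([156.5,  51. ]), -8.4)
[ 616.56093834 -285.1648186   112.        ]
[ 614.38755171 -337.39108096  112.        ]
[ 457.78814574 -316.58029001  112.        ]
[ 459.95487004 -263.39059801  112.        ]
```

```bash
python3 -m pendant '[[[0,0,-0.05],[0,0,0],-1],[[0,0,-0.05],[0,0,0],-1],[[0,0,-0.05],[0,0,0],-1],[[0,0,-0.03],[0,0,0],-1],[[0,0,-0.03],[0,0,0],-1],[[0,0,0],[0,0,0],-1],[[0,0,0],[0,0,0],-1],[[0,0,0],[0,0,0],-1],[[0,0,0],[0,0,0],-1],[[0,0,0],[0,0,0],-1]]'
```

```text
time: 8.63
tool_pos: [488.0, 4.8, 50.6]
tcp_rot: [3.141, -0.0, -0.123]
contact_force: [-0.8, -0.0, -5.4]
grip_width: 54.0
finger_force: 30.0
```

```bash
python3 -m pendant '[[[0,0,-0.03],[0,0,0],-1],[[0,0,-0.03],[0,0,0],-1],[[0,0,-0.03],[0,0,0],-1],[[0,0,0],[0,0,0],-1],[[0,0,0],[0,0,0],-1],[[0,0,0],[0,0,0],-1],[[0,0,0],[0,0,0],-1],[[0,0,0],[0,0,0],-1],[[0,0,0],[0,0,0],-1],[[0,0,0],[0,0,0],-1]]'
```

```text
time: 9.47
tool_pos: [488.2, 4.9, 50.0]
tcp_rot: [3.141, -0.001, -0.122]
contact_force: [-6.1, 1.1, 18.8]
grip_width: 53.9
finger_force: 30.0
```

Contact. Releasing, rising and returning over the middle tin at (540,-301), yaw -0.145.

```bash
python3 -m pendant '[[[0,0,0.03],[0,0,0],-0.5],[[0,0,0],[0,0,0],0.5],[[0,0,0],[0,0,0],1],[[0,0,0],[0,0,0],1],[[0,0,0],[0,0,0],1],[[0,0,0],[0,0,0],1],[[0,0,0.3],[0,0,0],1],[[0,0,0.6],[0,0,0],1],[[0,0,0.8],[0,0,0],1],[[0,0,0.9],[0,0,0],1]]'
python3 -m pendant '[[[0,0,0.8],[0,0,0],1],[[0,0,0.8],[0,0,0],1],[[0,-0.3,0.6],[0,0,0],1],[[0.1,-0.6,0.3],[0,0,-0.02],1],[[0.1,-0.7,0],[0,0,-0.02],1],[[0.1,-0.7,0],[0,0,-0.02],1],[[0.1,-0.7,0],[0,0,-0.02],1],[[0.1,-0.7,0],[0,0,-0.02],1],[[0.1,-0.7,0],[0,0,-0.02],1],[[0.1,-0.7,0],[0,0,-0.02],1]]'
python3 -m pendant '[[[0.1,-0.7,0],[0,0,-0.02],1],[[0.1,-0.7,0],[0,0,-0.02],1],[[0.1,-0.7,0],[0,0,-0.02],1],[[0.1,-0.7,0],[0,0,0],1],[[0.2,-0.7,0],[0,0,0],1],[[0.2,-0.7,0],[0,0,0],1],[[0.2,-0.7,0],[0,0,0],1],[[0.1,-0.4,0],[0,0,0],1],[[0,0,0],[0,0,0],1],[[0,0,0],[0,0,0],1]]'
python3 - <<'E'
from m import *
im=bot.capture("top"); cv2.imwrite("pics/t3.png",im); g=im.min(2)
m=cv2.morphologyEx((g>170).astype(np.uint8),3,np.ones((3,3)))
print("top",rect(m,"top",74,(300,265)))
cv2.imwrite("pics/s3.png",bot.capture("side"))
E
```

```text
time: 10.3
tool_pos: [487.3, 4.9, 127.4]
tcp_rot: [3.142, 0.002, -0.123]
contact_force: [0.8, 0.2, 0.9]
grip_width: 91.8
finger_force: 0.0
time: 11.13
tool_pos: [508.9, -149.2, 202.4]
tcp_rot: [3.141, -0.0, -0.14]
contact_force: [0.3, 0.7, -0.4]
grip_width: 91.5
finger_force: 0.0
time: 11.97
tool_pos: [541.7, -307.2, 201.7]
tcp_rot: [-3.141, 0.0, -0.148]
contact_force: [-0.3, 0.1, -0.5]
grip_width: 91.9
finger_force: 0.0
top (array([490.2,   4.4]), array([157.3,  51.9]), -7.2)
```

View pics/t3.png

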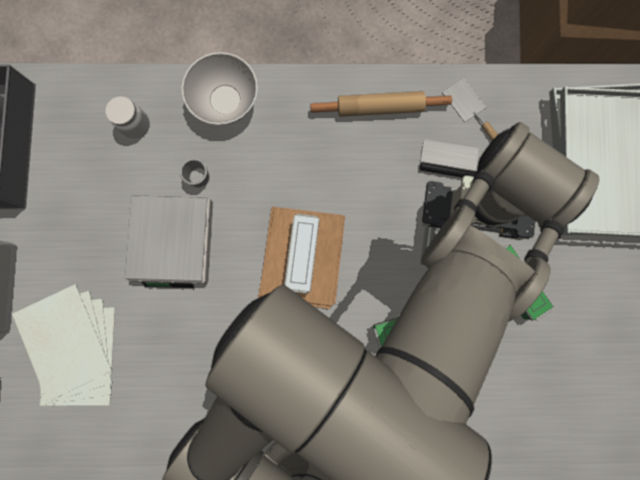

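The top tin rests on the cardboard at px (302,254), i.e. (490,4), which agrees with the release pose. Gripping the middle tin.

```bash
python3 -m pendant '[[[-0.05,0.2,-0.3],[0,0,0.02],1],[[0,0,-0.5],[0,0,0],1],[[0,0,-0.5],[0,0,0],1],[[0,0,-0.5],[0,0,0],1],[[0,0,-0.5],[0,0,0],1],[[0,0,-0.5],[0,0,0],1],[[0,0,-0.5],[0,0,0],1],[[0,0,-0.3],[0,0,0],1],[[0,0,-0.17],[0,0,0],1],[[0,0,0],[0,0,0],1]]'
python3 -m pendant '[[[0,0,0],[0,0,0],0.5],[[0,0,0],[0,0,0],0.3],[[0,0,0],[0,0,0],0.2],[[0,0,0],[0,0,0],0.1],[[0,0,0],[0,0,0],-1],[[0,0,0],[0,0,0],-1],[[0,0,0],[0,0,0],-1],[[0,0,0],[0,0,0],-1],[[0,0,0],[0,0,0],-1],[[0,0,0],[0,0,0],-1]]'
```

```text
time: 12.9
tool_pos: [540.1, -300.3, 87.9]
tcp_rot: [-3.141, 0.002, -0.144]
contact_force: [-0.1, 0.1, -0.1]
grip_width: 92.0
finger_force: 0.0
time: 13.73
tool_pos: [540.6, -301.3, 88.9]
tcp_rot: [3.141, -0.0, -0.144]
contact_force: [-0.5, -0.2, 1.8]
grip_width: 53.6
finger_force: 30.0
```

```bash
python3 -m pendant '[[[0,0,0.1],[0,0,0],-1],[[0,0,0.1],[0,0,0],-1],[[0,0,0.2],[0,0,0],-1],[[0,0,0.4],[0,0,0],-1],[[0,0,0.5],[0,0,0],-1],[[0,0,0.5],[0,0,0],-1],[[0,0,0.5],[0,0,0],-1],[[0,0,0.4],[0,0,0],-1],[[0,0,0.2],[0,0,0],-1],[[0,0.2,0.1],[0,0,0],-1]]'
python3 -m pendant '[[[-0.02,0.4,0],[0,0,0],-1],[[-0.02,0.6,0],[0,0,0],-1],[[-0.02,0.7,0],[0,0,0],-1],[[-0.02,0.7,0],[0,0,0],-1],[[-0.02,0.7,0],[0,0,0],-1],[[-0.02,0.7,0],[0,0,0],-1],[[-0.02,0.7,0],[0,0,0],-1],[[-0.02,0.7,0],[0,0,0],-1],[[-0.02,0.7,0],[0,0,0],-1],[[-0.02,0.7,0],[0,0,0],-1]]'
python3 -m pendant '[[[-0.02,0.7,0],[0,0,0],-1],[[-0.02,0.7,0],[0,0,0],-1],[[-0.02,0.7,0],[0,0,0],-1],[[-0.02,0.7,0],[0,0,0],-1],[[-0.02,0.7,0],[0,0,0],-1],[[-0.02,0.7,0],[0,0,0],-1],[[-0.02,0.7,0],[0,0,0],-1],[[-0.02,0.7,0],[0,0,0],-1],[[-0.02,0.7,0],[0,0,0],-1],[[-0.02,0.7,0],[0,0,0],-1]]'
```

```text
time: 14.57
tool_pos: [540.7, -296.0, 179.6]
tcp_rot: [3.14, -0.001, -0.145]
contact_force: [-0.0, -1.0, -6.4]
grip_width: 53.7
finger_force: 30.0
time: 15.4
tool_pos: [533.3, -94.8, 177.6]
tcp_rot: [-3.141, 0.002, -0.144]
contact_force: [0.8, 0.3, -5.5]
grip_width: 53.7
finger_force: 30.0
time: 16.23
tool_pos: [526.8, 114.7, 177.6]
tcp_rot: [3.141, 0.003, -0.144]
contact_force: [0.6, -0.1, -5.5]
grip_width: 54.3
finger_force: 30.0
```

```bash
python3 -m pendant '[[[-0.02,0.7,0],[0,0,0],-1],[[-0.02,0.7,0],[0,0,0],-1],[[-0.02,0.7,0],[0,0,0],-1],[[-0.02,0.7,0],[0,0,0],-1],[[-0.02,0.7,0],[0,0,0],-1],[[-0.02,0.7,0],[0,0,0],-1],[[0,0.7,0],[0,0,0],-1],[[0,0.5,0],[0,0,0],-1],[[0,0.3,0],[0,0,0],-1],[[0,0.1,0],[0,0,0],-1]]'
python3 -m pendant '[[[0,0,-0.2],[0,0,0],-1],[[0,0,-0.4],[0,0,0],-1],[[0,0,-0.4],[0,0,0],-1],[[0,0,-0.4],[0,0,0],-1],[[0,0,-0.4],[0,0,0],-1],[[0,0,-0.4],[0,0,0],-1],[[0,0,-0.2],[0,0,0],-1],[[0,0,-0.1],[0,0,0],-1],[[0,0,0],[0,0,0],-1],[[0,0,0],[0,0,0],-1]]'
```

```text
time: 17.07
tool_pos: [524.0, 288.3, 177.9]
tcp_rot: [3.141, 0.001, -0.142]
contact_force: [0.4, -0.2, -5.0]
grip_width: 53.9
finger_force: 30.0
time: 17.9
tool_pos: [525.2, 286.6, 104.0]
tcp_rot: [-3.141, -0.001, -0.145]
contact_force: [-0.6, 0.3, -5.1]
grip_width: 53.9
finger_force: 30.0
```

```bash
python3 -m pendant '[[[-0.05,0.1,-0.1],[0,0,0],-1],[[-0.05,0.05,-0.1],[0,0,0],-1],[[0,0,-0.05],[0,0,0],-1],[[0,0,-0.05],[0,0,0],-1],[[0,0,-0.03],[0,0,0],-1],[[0,0,0],[0,0,0],-1],[[0,0,0],[0,0,0],-1],[[0,0,0],[0,0,0],-1],[[0,0,0],[0,0,0],-1],[[0,0,0],[0,0,0],-1]]'
python3 -m pendant '[[[0,0,-0.03],[0,0,0],-1],[[0,0,-0.03],[0,0,0],-1],[[0,0,0],[0,0,0],-1],[[0,0,0],[0,0,0],-1],[[0,0,0],[0,0,0],-1],[[0,0,0],[0,0,0],-1],[[0,0,0],[0,0,0],-1],[[0,0,0],[0,0,0],-1],[[0,0,0],[0,0,0],-1],[[0,0,0],[0,0,0],-1]]'
```

```text
time: 18.73
tool_pos: [522.0, 291.3, 93.8]
tcp_rot: [-3.142, -0.0, -0.144]
contact_force: [0.0, 0.1, -5.7]
grip_width: 54.1
finger_force: 30.0
time: 19.57
tool_pos: [522.1, 291.4, 92.9]
tcp_rot: [-3.141, -0.001, -0.144]
contact_force: [-3.4, -1.9, 5.9]
grip_width: 53.9
finger_force: 30.0
```

```bash
python3 -m pendant '[[[0,0,0],[0,0,0],-0.5],[[0,0,0],[0,0,0],0.5],[[0,0,0],[0,0,0],1],[[0,0,0],[0,0,0],1],[[0,0,0],[0,0,0],1],[[0,0,0],[0,0,0],1],[[0,0,0.4],[0,0,0],1],[[0,0,0.8],[0,0,0],1],[[0,0,0.9],[0,0,0],1],[[0,0,0.8],[0,0,0],1]]'
python3 -m pendant '[[[0,0,0],[0,0,0],1],[[0,-0.4,0],[0,0,0],1],[[-0.1,-0.7,0],[0,0,0],1],[[-0.1,-0.8,0],[0,0,0],1],[[-0.1,-0.8,0],[0,0,0],1],[[-0.1,-0.8,0],[0,0,0],1],[[-0.2,-0.8,0],[0,0,0],1],[[-0.2,-0.8,0],[0,0,0],1],[[-0.1,-0.8,0],[0,0,0],1],[[-0.1,-0.8,0],[0,0,0],1]]'
python3 - <<'E'
from m import *
im=bot.capture("top"); cv2.imwrite("pics/t4.png",im); g=im.min(2)
m=cv2.morphologyEx((g>170).astype(np.uint8),3,np.ones((3,3)))
print("bottom",rect(m,"top",56,(440,235)),rect(m,"top",56,(436,235)))
print("scale tin",rect(m,"top",116,(165,235)))
E
```

```text
time: 20.4
tool_pos: [521.9, 291.3, 180.0]
tcp_rot: [3.141, 0.0, -0.144]
contact_force: [0.6, 0.8, -0.1]
grip_width: 92.0
finger_force: 0.0
time: 21.23
tool_pos: [490.3, 88.5, 177.5]
tcp_rot: [3.141, 0.003, -0.144]
contact_force: [-0.3, 0.1, 0.3]
grip_width: 91.7
finger_force: 0.0
bottom (array([ 544.7, -299.4]), array([156.8,  51. ]), -9.2) (array([ 544.7, -299.4]), array([156.8,  51. ]), -9.2)
scale tin (array([521.7, 290.7]), array([154.6,  49.1]), -8.2)
```

View pics/t4.png

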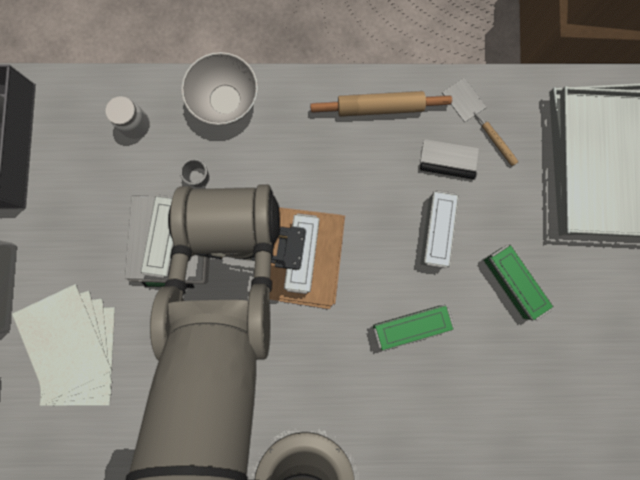

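The middle tin sits on the plate at px (158,237), i.e. (522,291). The bottom tin is at px (440,229), i.e. (545,-299), yaw -0.16. Next I'm fetching the top tin.

```bash
python3 -m pendant '[[[0,-0.6,0],[0,0,0.05],1],[[0,-0.6,0],[0,0,0.05],1],[[0,-0.6,0],[0,0,0.05],1],[[0,-0.5,0],[0,0,0],1],[[0,-0.3,0],[0,0,0],1],[[0,-0.1,-0.3],[0,0,0],1],[[0,0,-0.5],[0,0,0],1],[[0,0,-0.5],[0,0,0],1],[[0,0,0],[0,0,0],1],[[0,0,0],[0,0,0],1]]'
```

```text
time: 22.12
tool_pos: [491.0, 9.8, 138.8]
tcp_rot: [-3.142, 0.003, -0.126]
contact_force: [-0.3, 0.3, 0.9]
grip_width: 91.8
finger_force: 0.0
```

```bash
python3 -m pendant '[[[-0.05,-0.1,-0.3],[0,0,0],1],[[0,-0.07,-0.5],[0,0,0],1],[[0,0,-0.5],[0,0,0],1],[[0,0,-0.5],[0,0,0],1],[[0,0,-0.5],[0,0,0],1],[[0,0,-0.4],[0,0,0],1],[[0,0,-0.2],[0,0,0],1],[[0,0,0],[0,0,0],1],[[0,0,0],[0,0,0],1],[[0,0,0],[0,0,0],0.7]]'
python3 -m pendant '[[[0,0,0],[0,0,0],0.5],[[0,0,0],[0,0,0],0.3],[[0,0,0],[0,0,0],0.2],[[0,0,0],[0,0,0],0.1],[[0,0,0],[0,0,0],-1],[[0,0,0],[0,0,0],-1],[[0,0,0],[0,0,0],-1],[[0,0,0],[0,0,0],-1],[[0,0,0],[0,0,0],-1],[[0,0,0],[0,0,0],-1]]'
```

```text
time: 22.95
tool_pos: [491.0, 4.2, 53.7]
tcp_rot: [3.141, -0.002, -0.126]
contact_force: [0.1, -1.3, 0.3]
grip_width: 88.6
finger_force: 0.0
time: 23.78
tool_pos: [490.5, 4.2, 53.1]
tcp_rot: [3.142, -0.0, -0.126]
contact_force: [-0.5, 0.8, 3.2]
grip_width: 53.6
finger_force: 30.0
```

```bash
python3 -m pendant '[[[0,0,0.1],[0,0,0],-1],[[0,0,0.1],[0,0,0],-1],[[0,0,0.2],[0,0,0],-1],[[0,0,0.4],[0,0,0],-1],[[0,0,0.6],[0,0,0],-1],[[0,0,0.6],[0,0,0],-1],[[0,0,0.6],[0,0,0],-1],[[0,0,0.5],[0,0,0],-1],[[0,-0.1,0.3],[0,0,0],-1],[[0,-0.3,0.1],[0,0,0],-1]]'
python3 -m pendant '[[[0.1,-0.5,0],[0,0,-0.03],-1],[[0.1,-0.6,0],[0,0,-0.03],-1],[[0.1,-0.6,0],[0,0,-0.03],-1],[[0.1,-0.6,0],[0,0,-0.03],-1],[[0.1,-0.6,0],[0,0,-0.03],-1],[[0.1,-0.6,0],[0,0,-0.03],-1],[[0.1,-0.6,0],[0,0,-0.03],-1],[[0.1,-0.6,0],[0,0,-0.03],-1],[[0.1,-0.6,0],[0,0,-0.02],-1],[[0.1,-0.6,0],[0,0,-0.02],-1]]'
python3 -m pendant '[[[0.1,-0.6,0],[0,0,0],-1],[[0.1,-0.6,0],[0,0,0],-1],[[0.1,-0.6,0],[0,0,0],-1],[[0.1,-0.6,0],[0,0,0],-1],[[0.1,-0.6,0],[0,0,0],-1],[[0.1,-0.5,0],[0,0,0],-1],[[0.1,-0.2,0],[0,0,0],-1],[[0.1,-0.1,0],[0,0,0],-1],[[0,0,0],[0,0,0],-1],[[0,0,0],[0,0,0],-1]]'
```

```text
time: 24.62
tool_pos: [490.8, -7.5, 159.4]
tcp_rot: [-3.141, -0.002, -0.125]
contact_force: [-0.5, -0.4, -4.7]
grip_width: 53.9
finger_force: 30.0
time: 25.45
tool_pos: [519.5, -186.2, 156.7]
tcp_rot: [-3.141, 0.002, -0.16]
contact_force: [0.6, -0.0, -6.7]
grip_width: 54.2
finger_force: 30.0
time: 26.28
tool_pos: [544.1, -298.0, 157.3]
tcp_rot: [-3.141, 0.001, -0.159]
contact_force: [0.2, 0.2, -4.9]
grip_width: 53.9
finger_force: 30.0
```

Lowering towards z = 91.

```bash
python3 -m pendant '[[[0.03,-0.05,-0.2],[0,0,0],-1],[[0,0,-0.4],[0,0,0],-1],[[0,0,-0.4],[0,0,0],-1],[[0,0,-0.4],[0,0,0],-1],[[0,0,-0.3],[0,0,0],-1],[[0,0,-0.2],[0,0,0],-1],[[0,0,-0.1],[0,0,0],-1],[[0,0,0],[0,0,0],-1],[[0,0,0],[0,0,0],-1],[[0,0,0],[0,0,0],-1]]'
python3 -m pendant '[[[0,0,-0.05],[0,0,0],-1],[[0,0,-0.04],[0,0,0],-1],[[0,0,-0.03],[0,0,0],-1],[[0,0,0],[0,0,0],-1],[[0,0,0],[0,0,0],-1],[[0,0,0],[0,0,0],-1],[[0,0,0],[0,0,0],-1],[[0,0,0],[0,0,0],-1],[[0,0,0],[0,0,0],-1],[[0,0,0],[0,0,0],-1]]'
```

```text
time: 27.12
tool_pos: [545.7, -300.5, 98.7]
tcp_rot: [3.141, -0.001, -0.16]
contact_force: [0.8, 0.1, -5.4]
grip_width: 54.0
finger_force: 30.0
time: 27.95
tool_pos: [545.3, -300.3, 94.4]
tcp_rot: [3.141, -0.0, -0.16]
contact_force: [-0.5, -1.5, -5.1]
grip_width: 53.8
finger_force: 30.0
```

```bash
python3 -m pendant '[[[0,0.02,-0.04],[0,0,0],-1],[[0,0,-0.04],[0,0,0],-1],[[0,0,-0.03],[0,0,0],-1],[[0,0,0],[0,0,0],-1],[[0,0,0],[0,0,0],-1],[[0,0,0],[0,0,0],-1],[[0,0,0],[0,0,0],-1],[[0,0,0],[0,0,0],-1],[[0,0,0],[0,0,0],-1],[[0,0,0],[0,0,0],-1]]'
```

```text
time: 28.78
tool_pos: [545.3, -299.6, 91.1]
tcp_rot: [3.142, -0.0, -0.16]
contact_force: [-0.5, 0.0, -3.3]
grip_width: 53.9
finger_force: 30.0
```

```bash
python3 -m pendant '[[[0,0,-0.03],[0,0,0],-1],[[0,0,-0.02],[0,0,0],-1],[[0,0,0],[0,0,0],-1],[[0,0,0],[0,0,0],-1],[[0,0,0],[0,0,0],-1],[[0,0,0],[0,0,0],-1],[[0,0,0],[0,0,0],-1],[[0,0,0],[0,0,0],-1],[[0,0,0],[0,0,0],-1],[[0,0,0],[0,0,0],-1]]'
```

```text
time: 29.62
tool_pos: [545.3, -299.6, 91.1]
tcp_rot: [3.141, -0.001, -0.16]
contact_force: [-4.3, 3.2, 6.9]
grip_width: 54.0
finger_force: 30.0
```

Contact at the expected height. Releasing, rising, clearing sideways and checking.

```bash
python3 -m pendant '[[[0,0,0],[0,0,0],-0.5],[[0,0,0],[0,0,0],0.5],[[0,0,0],[0,0,0],1],[[0,0,0],[0,0,0],1],[[0,0,0],[0,0,0],1],[[0,0,0],[0,0,0],1],[[0,0,0.4],[0,0,0],1],[[0,0,0.7],[0,0,0],1],[[0,0,0.8],[0,0,0],1],[[0,0,0.8],[0,0,0],1]]'
python3 -m pendant '[[[0,0,0.5],[0,0,0],1],[[0,0.3,0],[0,0,0],1],[[-0.1,0.6,0],[0,0,0],1],[[-0.1,0.8,0],[0,0,0],1],[[-0.1,0.8,0],[0,0,0],1],[[-0.1,0.8,0],[0,0,0],1],[[-0.1,0.8,0],[0,0,0],1],[[-0.1,0.8,0],[0,0,0],1],[[-0.1,0.8,0],[0,0,0],1],[[-0.1,0.8,0],[0,0,0],1]]'
python3 -m pendant '[[[0,0.8,0],[0,0,0],1],[[0,0.8,0],[0,0,0],1],[[0,0.8,0],[0,0,0],1],[[0,0.4,0],[0,0,0],1],[[0,0,0],[0,0,0],1],[[0,0,0],[0,0,0],1],[[0,0,0],[0,0,0],1],[[0,0,0],[0,0,0],1],[[0,0,0],[0,0,0],1],[[0,0,0],[0,0,0],1]]'
python3 - <<'E'
from m import *
im=bot.capture("top"); s=bot.capture("side"); g=im.min(2)
m=cv2.morphologyEx((g>170).astype(np.uint8),3,np.ones((3,3)))
print("top on bottom",rect(m,"top",112,(449,230)))
print("scale tin",rect(m,"top",116,(158,230)))
cv2.imwrite("pics/f.png",cv2.resize(np.hstack([im[130:330,100:500],s[170:370,200:500]]),None,fx=1.14,fy=1.14))
E
```

```text
time: 30.45
tool_pos: [545.2, -299.6, 172.1]
tcp_rot: [3.142, 0.0, -0.16]
contact_force: [0.6, -0.6, -0.4]
grip_width: 91.7
finger_force: 0.0
time: 31.28
tool_pos: [520.4, -102.9, 185.1]
tcp_rot: [-3.141, 0.001, -0.16]
contact_force: [0.0, 0.3, -0.6]
grip_width: 91.9
finger_force: 0.0
time: 32.12
tool_pos: [521.3, -21.5, 185.4]
tcp_rot: [3.141, 0.0, -0.161]
contact_force: [-0.1, -0.7, 0.2]
grip_width: 91.7
finger_force: 0.0
top on bottom (array([ 545.1, -299.3]), array([156.9,  51.1]), -8.9)
scale tin (array([521.7, 290.7]), array([154.6,  49.2]), -8.3)
```

View pics/f.png

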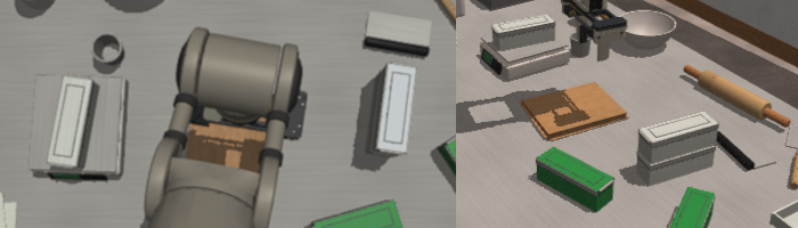

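The top tin sits square on the bottom tin (crop px (395,110)), measured at (545,-299). The middle tin is on the plate at (70,122), measured at (522,291), the cup and scraper are unmoved, and the arm is clear.

```bash
python3 -c "
from plant import bot
print(bot.close_job())"
```

```text
the job is handed in; nothing more can be done
None
```

The job is handed in (no verdict was returned): by the last pictures the middle tin is on the scale within a few mm of the plate's centre, the top tin is square on the bottom tin within about 1 mm, and the scraper and cup look unmoved.

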